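Tug test on a compact washer's lid catch

ROBOT

A 6-joint arm with a two-finger parallel gripper is mounted at the origin on the work surface. World frame = base frame: x ahead of the robot, y to its left, z up, the work surface at z = 0. Lengths are in m, angles in degrees, forces in N, time in s.
With the tool pointing down it reaches from about 0.275 to 0.725 m from the base axis. Payload 15.9 kg.
Tool frame: the origin (TCP) lies at the very end of the fingers, on their centre line; the grasp point (between the pads) lies 19 mm behind it; z points along the fingers, y is the line along which they close (so a half turn about z gives the same grasp; the last joint's range is limited). The gripper opens to 85 mm and grips with 20 to 120 N. Pads are 22 mm wide; open, the fingers measure 114 mm over their backs; the gripper's body (76 mm by 85 mm) begins 54 mm behind the grasp point. The pads swing forward as they close: fully open they stand 13 mm farther back than shut.
Start: joints at [73.167, 12.198, -1.971, 75.831, 0, 90], TCP at [0.145, 0.479, 0.231] pointing down, gripper open.
Joint ranges: [-170.91, 170.91], [-42.67, 98.43], [-65.05, 77.54], [-120.47, 116.71], [-90, 82.35], [-180, 180]. Speed limits (degrees/s): [108.29, 108.29, 136.94, 147.25, 180, 180].

INTERFACE

Orientations are given as [roll, pitch, yaw] about the fixed x, y, z axes, in that order (R = Rz(yaw) Ry(pitch) Rx(roll)).
In Python, from workcell import readout, viewer, order gives the robot as it stands.
- The arm moves only by the tool carry_out, never from a script. Its argument "increments" is text: rows parted by semicolons, each of 7 numbers parted by spaces: the shift along the world's x, y, z in m, then the turn, a rotation vector about the world's x, y, z in rad, then the closure, from -1 (fully open) to 1 (shut). In form: tx ty tz wx wy wz hand; .... A call has 1 to 10 rows; each row shifts and turns the commanded pose from where the row before left it; what a row does not reach is not made up. A row lasts 1/12 s, in which the tool goes at most 41.7 mm and 7.16 degrees, less where a joint would pass 70% of its speed; a pose out of reach is approached as far as the arm can. A call with a gripper value outside its range is refused whole. The fingers move at their own pace and stop on an object; "newtons" is the grip in N (left out, the last holds). Time passes only in rows, so rows that do not move let the fingers close. It gives the time, the measured TCP pose, the force, the opening and the grip force at its end, in the units of the state.
- readout.observe(): the state, without advancing time (a new reading comes with each control period).
- viewer.snapshot(name): name is "scene" or "top" or "wrist"; returns a dict with "color" (400x640x3 uint8, red, green, blue), "mtx" (3x3 intrinsics, pixels), "R" (3x3) and "t" (3): a world point X has camera coordinates R X + t. Camera axes: x right, y down, z forward; pixel columns grow to the right and rows downward; lengths in m; the calibration is good to about 2 mm. A picture is of the moment at which its call begins. There is no depth.
- order.job_done(): hands the job in; it is judged then, once.
The state is a dict: "time_s": time; "joint_positions": joint angles; "dq": joint speeds; "tau": joint torques, N m; "ee_pos": TCP position; "orientation": TCP orientation; "force": force on the tool from outside, world axes, zero at the start; "wrist_torque": the same for the moment, N m; "width": opening from 0.0 (shut) to 1.0 (fully open); "grasp_force": force on a finger pad.
Only numpy, scipy, OpenCV 4.12 (cv2) and the standard library are available. Lean on these libraries where they do the work, as an engineer would, in place of code of your own. Each camera call takes 0.05 s, during which the arm holds its last target. There are 200 camera calls.

TASK

Check that the lid of the square compact washer has really caught: take it by its handle and give it a short gentle tug upwards. If it gives, press it back down until it is fully home and caught. Let go with the lid shut; do not swing it wide open, and leave the lid of the round spin dryer alone.

Things in the scene. Friction and masses are not known exactly. Their poses are not given: they have to be found in the camera images.
- washer_lid (a joint): Square washer's lid angle, rad: 0 = down, + = front up; may start either way. Caught: rests at 0; a tug lifts the handle 5 mm (0.02), then a catch at the front edge holds to about 12 N, yielding if the handle goes over 11 mm up; let go, it drops to 0. Not caught: rests about 19 mm up at the handle (0.08), follows a tug freely (lift 10-20 mm more); some 12 N down on the handle snaps it to 0.
- lid_handle (a point): Centre of the grip bar on the square washer's lid: grey bar 16 mm thick (x), 110 long (y), 20 high, on two end posts (14 mm wide, 45 mm either side of centre). Centre 30 mm above the lid's top; 247 mm above the bench with the lid down. Moves with the lid (0.35 kg, falls if released). Axes: x from handle to hinge, y along the bar, z up when shut.
- washer: The square washer: white fixed box 300 mm deep (x), 270 wide (y), 200 high (z), with a flat white lid 270 x 250 x 16 mm. Origin at the centre of its underside, x from its front to the hinge side. Hinge line along y, 130 mm along +x and 201 mm up; with the lid down the handle's centre is 110 mm along -x and 247 mm up.
- spinner_lid (a joint): Hinge angle of the lid of the other machine, a white round spin dryer (240 mm across, 190 mm high, round lid with the same kind of grip bar); 0 = shut, rad. Not to be lifted.

How it is judged:
By the outcome, as a careful person would: the job done as asked, in the order asked, and still so for the second after the job is handed in, with the robot touching nothing.
It also fails if it takes over 32 s, if anything falls off the work surface, if the arm or the gripper's body presses on something with over 40 N, if the wrist force passes 120 N, or if a joint passes its speed limit or range.

## Working session

There is one attempt and no reset: what is moved stays moved. The work goes in short steps, Python scripts to look and compute and a tool call to move; the robot and the scene stay as the last step left them, time stands still between calls to the robot, and variables do not carry over. Pictures are saved under pics/ and viewed, at most 10 in all, crops included, and the job is handed in when it is done.

Besides the shell and the picture viewer there is one more tool, called as name(argument=value, ...) on one line, values as JSON. carry_out: Moves the arm, as the interface text tells. Its arguments: {"type":"object","properties":{"increments":{"type":"string"},"newtons":{"type":"number"}},"required":["increments"]}

```bash
mkdir -p pics
python3 - <<'E'
from workcell import readout, viewer
import cv2,pickle,numpy as np
s=readout.observe(); print({k:np.round(v,3) for k,v in s.items()})
d={}
for n in("scene","top"):
    d[n]=viewer.snapshot(n); cv2.imwrite(f"pics/{n}0.png",d[n]["color"][:,:,::-1])
    print(n,d[n]["mtx"].round(1).tolist(),d[n]["R"].round(3).tolist(),d[n]["t"].round(3).tolist())
pickle.dump(d,open("d0.pkl","wb"))
E
```

```text
{'time_s': np.float64(0.0), 'joint_positions': array([ 7.3167e+01,  1.2222e+01, -2.0090e+00,  7.5832e+01, -1.0000e-03,
        9.0001e+01]), 'dq': array([-0.027, -0.084,  0.069,  0.055,  0.008, -0.055]), 'tau': array([ 3.0000e-03, -6.8616e+01,  4.8712e+01,  1.7000e-02,  0.0000e+00,
        0.0000e+00]), 'ee_pos': array([0.145, 0.478, 0.231]), 'orientation': array([-1.79937e+02,  1.00000e-03,  1.63166e+02]), 'force': array([-0.602,  1.036,  0.252]), 'wrist_torque': array([ 0.012, -0.047,  0.028]), 'grasp_force': np.float64(0.0), 'width': np.float64(0.998)}
scene [[421.9, 0.0, 315.9], [0.0, 421.9, 190.6], [0.0, 0.0, 1.0]] [[-0.553, -0.833, -0.008], [-0.788, 0.526, -0.32], [0.27, -0.171, -0.947]] [0.325, 0.535, 0.92]
top [[374.9, 0.0, 325.2], [0.0, 374.9, 200.9], [0.0, 0.0, 1.0]] [[0.028, -0.999, -0.016], [-0.989, -0.025, -0.147], [0.147, 0.02, -0.989]] [-0.035, 0.595, 0.949]
```

View pics/scene0.png

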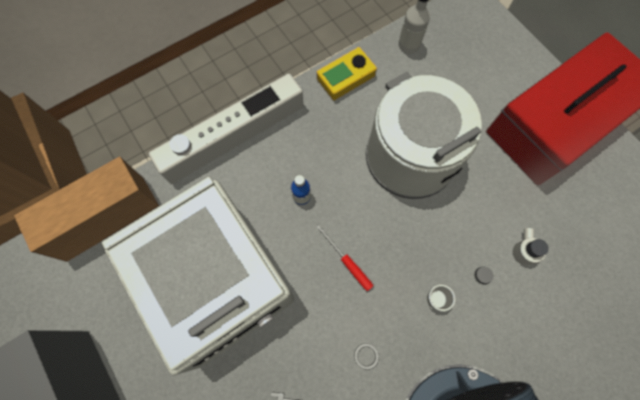

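View pics/top0.png

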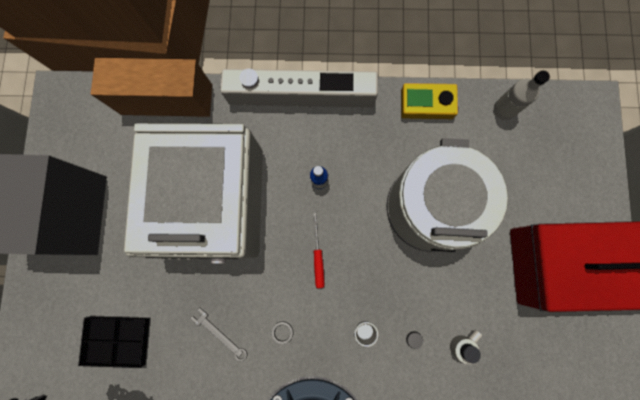

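Both views show the washer on the left with its handle bar (top ≈(177,238), scene ≈(217,316)). The spin dryer is on the right, and the arm itself is not visible in either view. Next I'll triangulate the bar from both views.

```bash
cat > h.py <<'E'
import cv2,numpy as np
def bar(im,box,lo=60,hi=135):
    x0,y0,x1,y1=box; c=im[y0:y1,x0:x1].astype(int)
    m=((c.max(2)<hi)&(c.min(2)>lo-40)).astype(np.uint8)
    cs,_=cv2.findContours(m,cv2.RETR_EXTERNAL,cv2.CHAIN_APPROX_NONE)
    k=max(cs,key=cv2.contourArea); r=cv2.minAreaRect(k)
    return (r[0][0]+x0,r[0][1]+y0),r[1],r[2],cv2.boxPoints(r)+[x0,y0]
def P(s): return s["mtx"]@np.c_[s["R"],s["t"]]
def proj(s,X):
    p=P(s)@np.r_[X,1]; return p[:2]/p[2]
def plane(s,uv,z):
    C=-s["R"].T@s["t"]; d=s["R"].T@np.linalg.solve(s["mtx"],[*uv,1]); return C+d*(z-C[2])/d[2]
def tri(s1,a,s2,b):
    X=cv2.triangulatePoints(P(s1),P(s2),np.float64(a),np.float64(b)).ravel(); return X[:3]/X[3]
E
python3 - <<'E'
import pickle,cv2,numpy as np
from h import *
d=pickle.load(open("d0.pkl","rb"))
o=[]
for n,box in(("top",(143,228,212,250)),("scene",(180,288,252,342))):
    b=bar(d[n]["color"],box); print(n,np.round(b[0],1),np.round(b[1],1),b[2],b[3].round(1).tolist())
    x0,y0,x1,y1=box; o.append(cv2.resize(cv2.resize(d[n]["color"][y0-15:y1+15,x0-10:x1+10,::-1],None,fx=6,fy=6,interpolation=0),(600,300 if n=="top" else 300)))
    print(plane(d[n],b[0],.257).round(4),plane(d[n],b[0],.277).round(4))
cv2.imwrite("pics/crop0.png",np.vstack(o))
print(proj(d["top"],[.145,.479,.231]))
E
```

```text
top [177.  239.5] [58.2 11.9] 1.2730300426483154 [[147.8, 244.8], [148.0, 232.8], [206.2, 234.1], [206.0, 246.1]]
[0.4763 0.2793 0.257 ] [0.4756 0.271  0.277 ]
scene [217.1 317.1] [11.8 63.8] 55.3758430480957 [[187.5, 330.3], [239.9, 294.1], [246.7, 303.9], [194.2, 340.1]]
[0.4762 0.2838 0.257 ] [0.4731 0.2803 0.277 ]
[ 69.13954842 403.38720488]
```

View pics/crop0.png

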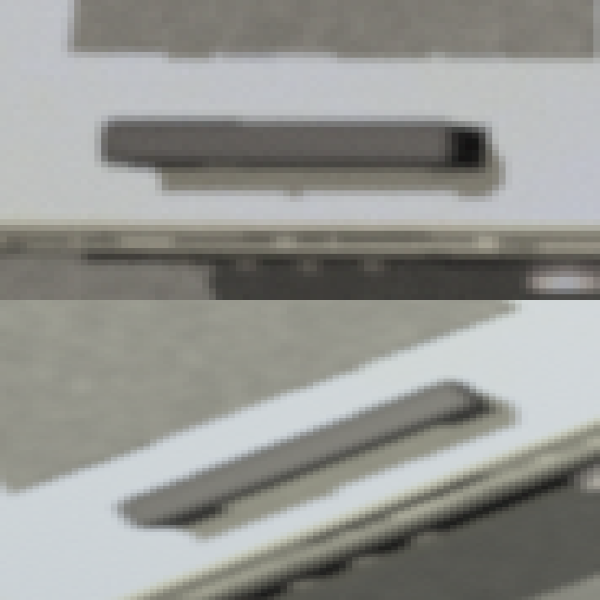

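Run:
```python
import pickle,cv2,numpy as np
from h import *
d=pickle.load(open("d0.pkl","rb"))
for hi in(118,128,):
    c={n:bar(d[n]["color"],box,hi=hi) for n,box in(("top",(143,228,212,250)),("scene",(180,288,252,342)))}
    for n in c: print(hi,n,np.round(c[n][0],1),np.round(c[n][1],1),c[n][3].round(1).tolist())
for n,col in(("top",175),("scene",215)):
    r=range(228,250) if n=="top" else range(300,336)
    print(n,[(i,int(d[n]["color"][i,col].max())) for i in r])
a,b=(173.9,237.6),(215.7,315.)
X=tri(d["top"],a,d["scene"],b); print(X.round(4),[ (proj(d[n],X)-p).round(2) for n,p in(("top",a),("scene",b))])
for z in(.257,.276): print(z,plane(d["top"],a,z).round(4),plane(d["scene"],b,z).round(4))
# washer fixed box/lid edges: wash top blobs
```

```text
118 top [176.5 238.5] [ 9. 57.] [[148.0, 234.0], [205.0, 234.0], [205.0, 243.0], [148.0, 243.0]]
118 scene [237.5 332. ] [18. 27.] [[224.0, 323.0], [251.0, 323.0], [251.0, 341.0], [224.0, 341.0]]
128 top [176.5 239.5] [11. 57.] [[148.0, 234.0], [205.0, 234.0], [205.0, 245.0], [148.0, 245.0]]
128 scene [217.  317.1] [11.2 63.2] [[187.9, 330.5], [239.9, 294.6], [246.2, 303.8], [194.2, 339.7]]
top [(228, 199), (229, 197), (230, 198), (231, 197), (232, 192), (233, 166), (234, 121), (235, 96), (236, 100), (237, 99), (238, 96), (239, 93), (240, 82), (241, 74), (242, 103), (243, 122), (244, 125), (245, 130), (246, 157), (247, 186), (248, 196), (249, 198)]
scene [(300, 216), (301, 217), (302, 217), (303, 217), (304, 217), (305, 217), (306, 217), (307, 217), (308, 217), (309, 210), (310, 184), (311, 150), (312, 128), (313, 124), (314, 127), (315, 129), (316, 130), (317, 129), (318, 125), (319, 112), (320, 94), (321, 85), (322, 99), (323, 124), (324, 140), (325, 147), (326, 148), (327, 147), (328, 147), (329, 151), (330, 170), (331, 196), (332, 214), (333, 216), (334, 216), (335, 215)]
[0.4796 0.2828 0.2645] [array([0.01, 0.03]), array([-0.03, -0.02])]
0.257 [0.4799 0.286  0.257 ] [0.4807 0.2841 0.257 ]
0.276 [0.4792 0.278  0.276 ] [0.4777 0.2808 0.276 ]
```

carry_out(increments="0 0 0.035 0 0 -0.11 -1;0 0 0.035 0 0 -0.11 -1;0 0 0.035 0 0 -0.11 -1;0.03 -0.018 0.025 0 0 -0.11 -1;0.034 -0.02 0.01 0 0 -0.11 -1;0.034 -0.02 0 0 0 -0.11 -1;0.034 -0.02 0 0 0 -0.11 -1;0.034 -0.02 0 0 0 -0.11 -1;0.034 -0.02 0 0 0 -0.11 -1;0.034 -0.02 0 0 0 -0.11 -1")

```text
time_s: 0.93
ee_pos: [0.3792, 0.3397, 0.3704]
orientation: [-180.0, 0.0, 99.8]
force: [0.3, 1.7, 0.2]
width: 1.002
grasp_force: 0.0
```

carry_out(increments="0.034 -0.02 0 0 0 -0.1 -1;0.034 -0.02 0 0 0 -0.077 -1;0.032 -0.02 0 0 0 0 -1;0 0 0 0 0 0 -1;0 0 0 0 0 0 -1;0 0 0 0 0 0 -1")

```text
time_s: 1.43
ee_pos: [0.4777, 0.2811, 0.3702]
orientation: [-180.0, 0.0, 90.0]
force: [0.1, -0.0, -1.1]
width: 1.005
grasp_force: 0.0
```

Run:
```python
from workcell import readout, viewer
import cv2,pickle,numpy as np
s=readout.observe(); print({k:np.round(v,3) for k,v in s.items() if k in("time_s","ee_pos","orientation","joint_positions","force")})
w=viewer.snapshot("wrist"); cv2.imwrite("pics/wrist1.png",w["color"][:,:,::-1]); pickle.dump(w,open("w1.pkl","wb"))
print((-w["R"].T@w["t"]).round(3))
```

```text
{'time_s': np.float64(1.433), 'joint_positions': array([3.04700e+01, 2.14590e+01, 3.08720e+01, 9.94560e+01, 1.30000e-02,
       1.20494e+02]), 'ee_pos': array([0.478, 0.281, 0.37 ]), 'orientation': array([-1.79955e+02,  1.10000e-02,  8.99770e+01]), 'force': array([ 0.088, -0.021, -1.143])}
[0.477 0.357 0.513]
```

View pics/wrist1.png

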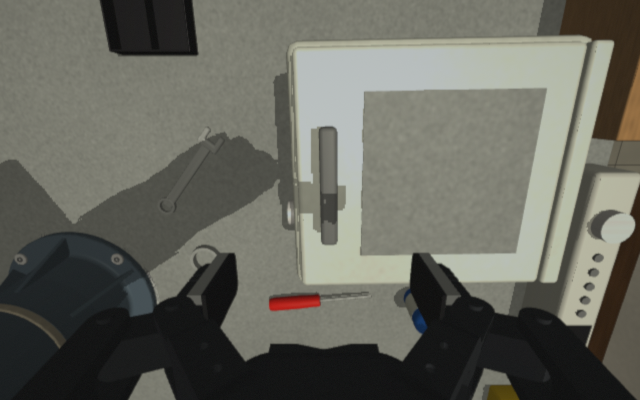

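The wrist view shows the bar upright at cols 319–338, rows 127–244, nearly parallel to y. The lid is white with a grey panel. I'll measure the ends across views.

Run:
```python
import pickle,cv2,numpy as np
from h import *
d=pickle.load(open("d0.pkl","rb")); w=pickle.load(open("w1.pkl","rb")); t=d["top"]
g=w["color"].max(2).astype(int)
print("wcol329 top",g[118:140,329].tolist(),"bot",g[236:252,329].tolist())
for r in(145,165,225): print(r,g[r,312:346].tolist())
gt=t["color"].max(2).astype(int); print("top row237",gt[237,143:152].tolist(),gt[237,194:210].tolist())
print(w["mtx"].round(1).tolist(), w["R"].round(3).tolist())
```

```text
wcol329 top [192, 191, 192, 192, 192, 192, 190, 173, 125, 76, 84, 97, 107, 113, 118, 117, 118, 117, 118, 117, 117, 117] bot [105, 105, 105, 105, 104, 104, 103, 100, 120, 164, 190, 193, 192, 192, 192, 193]
145 [133, 133, 133, 133, 134, 134, 123, 72, 82, 91, 101, 109, 111, 112, 113, 114, 115, 116, 118, 119, 119, 114, 105, 95, 96, 139, 187, 192, 193, 192, 192, 193, 192, 192]
165 [133, 133, 134, 134, 134, 134, 127, 92, 77, 86, 96, 104, 110, 111, 112, 112, 113, 115, 116, 116, 116, 114, 106, 97, 99, 140, 188, 192, 192, 192, 193, 192, 192, 192]
225 [181, 134, 127, 127, 127, 128, 128, 123, 100, 73, 83, 92, 99, 105, 106, 106, 106, 107, 107, 107, 106, 106, 101, 97, 97, 125, 187, 192, 192, 192, 192, 192, 192, 192]
top row237 [194, 194, 194, 191, 165, 110, 92, 94, 95] [101, 99, 100, 101, 94, 72, 44, 28, 20, 22, 59, 126, 180, 195, 194, 194]
[[295.9, 0.0, 323.4], [0.0, 295.9, 201.0], [0.0, 0.0, 1.0]] [[1.0, -0.0, -0.002], [0.0, -0.957, 0.291], [-0.002, -0.291, -0.957]]
```

Run:
```python
import pickle,cv2,numpy as np
from h import *
from scipy.optimize import least_squares
d=pickle.load(open("d0.pkl","rb")); d["wrist"]=pickle.load(open("w1.pkl","rb"))
ap={"top":[(147,147),(223,147),(222,223),(144,224)],"wrist":[(546,254-166),(517,254),(361,255),(363,92)],"scene":[(134,243),(206,207),(249,288),(180,325)]}
# order: back +y, back -y, front -y, front +y
C={}
for n,q in ap.items():
    g=cv2.GaussianBlur(d[n]["color"].max(2),(3,3),0)
    m=(g<168).astype(np.uint8); q=np.array(q,float)
    L=[]
    for i in range(4):   # subpixel edges: 50% crossing along normals, then line fit
        a,b=q[i],q[(i+1)%4]; u=(b-a)/np.linalg.norm(b-a); nn=np.array([u[1],-u[0]])
        if nn@((a+b)/2-q.mean(0))<0: nn=-nn
        pts=[]
        for s in np.linspace(.12,.88,25):
            p=a+s*(b-a); k=np.arange(-6,6.01,.25); xy=(p+k[:,None]*nn).astype(np.float32)
            v=cv2.remap(g.astype(np.float32),xy[None,:,0],xy[None,:,1],1)[0]; 
            j=np.argmax(np.convolve(np.diff(v),np.ones(5),'same')); pts.append(p+(k[j]+.125)*nn)
        vx,vy,x,y=cv2.fitLine(np.float32(pts),cv2.DIST_HUBER,0,.01,.01).ravel(); L.append(np.cross([x,y,1],[x+vx,y+vy,1]))
    C[n]=[(lambda h:h[:2]/h[2])(np.cross(L[i-1],L[i])) for i in range(4)]; print(n,np.round(C[n],1).tolist())
for pr in(("top","wrist"),("scene","wrist"),("top","scene")):
    X=np.array([tri(d[pr[0]],C[pr[0]][i],d[pr[1]],C[pr[1]][i]) for i in range(4)]); print(pr);print(X.round(4).tolist())
    print("sides",[round(float(np.linalg.norm(X[i]-X[(i+1)%4])),4) for i in range(4)])
E=tri(d["top"],(199.3,237.6),d["wrist"],(328.5,244.6)); F=tri(d["top"],(147.6,237.6),d["wrist"],(328,129))
print("bar ends",E.round(4),F.round(4))
for z in(.257,.276): print(z,plane(d["wrist"],(328.5,244.6),z).round(4),plane(d["wrist"],(327.8,128),z).round(4))
```

```text
top [[148.9, 146.4], [225.1, 146.4], [221.1, 222.7], [142.8, 222.1]]
wrist [[546.4, 87.5], [515.8, 252.7], [360.1, 255.1], [363.0, 91.0]]
scene [[132.5, 251.4], [205.3, 205.6], [251.2, 279.2], [173.4, 324.2]]
('top', 'wrist')
[[0.6835, 0.3769, 0.2186], [0.6885, 0.206, 0.2162], [0.5167, 0.2031, 0.2159], [0.5134, 0.3744, 0.2163]]
sides [0.171, 0.1717, 0.1713, 0.1701]
('scene', 'wrist')
[[0.6912, 0.3747, 0.205], [0.6902, 0.2041, 0.213], [0.5117, 0.2014, 0.2107], [0.5219, 0.3751, 0.1822]]
sides [0.1709, 0.1786, 0.1764, 0.1709]
('top', 'scene')
[[0.6741, 0.3621, 0.2455], [0.685, 0.203, 0.2244], [0.5127, 0.2033, 0.2078], [0.5103, 0.3565, 0.2511]]
sides [0.1608, 0.1732, 0.1592, 0.164]
bar ends [0.4814 0.2343 0.2549] [0.4793 0.3418 0.2543]
0.257 [0.4814 0.2353 0.257 ] [0.4803 0.3427 0.257 ]
0.276 [0.481  0.2443 0.276 ] [0.48   0.3437 0.276 ]
```

The lid plane is level at z≈0.216 and its panel is square, so the lid is down. The bar centre is at about (0.480, 0.288, 0.247) with yaw of about +1°. I'll go down and grip.

carry_out(increments="0.0025 0.006 -0.02 0 0 0.017 -1;0 0 -0.025 0 0 0 -1;0 0 -0.025 0 0 0 -1;0 0 -0.02 0 0 0 -1;0 0 -0.02 0 0 0 -1;0 0 -0.015 0 0 0 -1;0 0 -0.008 0 0 0 -1;0 0 -0.005 0 0 0 -1;0 0 0 0 0 0 -1;0 0 0 0 0 0 -1", newtons=30)

```text
time_s: 2.32
ee_pos: [0.4803, 0.2875, 0.2333]
orientation: [180.0, -0.0, 91.0]
force: [-0.1, 0.4, -0.5]
width: 0.998
grasp_force: 0.0
```

carry_out(increments="0 0 0 0 0 0 0;0 0 0 0 0 0 0.2;0 0 0 0 0 0 0.4;0 0 0 0 0 0 0.6;0 0 0 0 0 0 1;0 0 0 0 0 0 1;0 0 0 0 0 0 1;0 0 0 0 0 0 1", newtons=30)

```text
time_s: 2.98
ee_pos: [0.4819, 0.2871, 0.2329]
orientation: [179.8, -0.0, 90.9]
force: [12.1, -0.5, -1.7]
width: 0.181
grasp_force: 37.3
```

The gripper is on the bar (15.4 mm opening). I'll relieve the sideways force, then tug gently.

carry_out(increments="0.003 0 0 0 0 0 1;0 0 0 0 0 0 1;0 0 0 0 0 0 1")

```text
time_s: 3.23
ee_pos: [0.482, 0.2871, 0.2328]
orientation: [-179.9, -0.0, 91.0]
force: [-13.4, -1.3, 9.8]
width: 0.181
grasp_force: 39.0
```

carry_out(increments="0 0 0.001 0 0 0 1;0 0 0.001 0 0 0 1;0 0 0.001 0 0 0 1;0 0 0.001 0 0 0 1;0 0 0 0 0 0 1;0 0 0 0 0 0 1")

```text
time_s: 3.73
ee_pos: [0.4826, 0.2871, 0.2361]
orientation: [-179.9, 0.0, 91.0]
force: [-5.7, 1.6, -3.2]
width: 0.179
grasp_force: 37.6
```

carry_out(increments="-0.0005 0 0.001 0 0 0 1;0 0 0.001 0 0 0 1;0 0 0 0 0 0 1;0 0 0 0 0 0 1")

```text
time_s: 4.07
ee_pos: [0.483, 0.2871, 0.2381]
orientation: [-180.0, 0.0, 91.0]
force: [3.3, 3.3, -11.8]
width: 0.173
grasp_force: 37.5
```

carry_out(increments="0 0 0.0007 0 0 0 1;0 0 0 0 0 0 1;0 0 0 0 0 0 1")

```text
time_s: 4.32
ee_pos: [0.4831, 0.2871, 0.2387]
orientation: [-180.0, 0.0, 91.0]
force: [6.0, 3.5, -16.0]
width: 0.181
grasp_force: 37.9
```

The lid came up about 5 mm freely, then a catch held firmly with the force rising to about 16 N. It is caught, so I'll lower it and let go.

carry_out(increments="0 0 -0.0015 0 0 0 1;0 0 -0.0015 0 0 0 1;0 0 -0.0015 0 0 0 1;0 0 -0.0012 0 0 0 1;0 0 0 0 0 0 1;0 0 0 0 0 0 1")

```text
time_s: 4.82
ee_pos: [0.4822, 0.2871, 0.2338]
orientation: [-180.0, -0.0, 91.0]
force: [-7.1, 0.8, -0.3]
width: 0.182
grasp_force: 37.4
```

carry_out(increments="0 0 -0.0008 0 0 0 1;0 0 0 0 0 0 1;0 0 0 0 0 0 1")

```text
time_s: 5.07
ee_pos: [0.4822, 0.2871, 0.2332]
orientation: [-180.0, -0.0, 91.0]
force: [-9.3, 1.0, 0.4]
width: 0.179
grasp_force: 37.5
```

carry_out(increments="0 0 0 0 0 0 0.6;0 0 0 0 0 0 0.4;0 0 0 0 0 0 0;0 0 0 0 0 0 -0.5;0 0 0 0 0 0 -1;0 0 0 0 0 0 -1;0 0 0 0 0 0 -1;0 0 0 0 0 0 -1;0 0 0 0 0 0 -1;0 0 0 0 0 0 -1")

```text
time_s: 5.9
ee_pos: [0.4829, 0.2871, 0.2327]
orientation: [180.0, 0.0, 91.0]
force: [-0.3, 0.2, 0.3]
width: 1.0
grasp_force: 0.0
```

carry_out(increments="0 0 0.01 0 0 0 -1;0 0 0.02 0 0 0 -1;0 0 0.025 0 0 0 -1;0 0 0.025 0 0 0 -1;0 0 0.025 0 0 0 -1;0 0 0.025 0 0 0 -1;0 0 0.008 0 0 0 -1;0 0 0 0 0 0 -1;0 0 0 0 0 0 -1;0 0 0 0 0 0 -1")

```text
time_s: 6.73
ee_pos: [0.4827, 0.287, 0.3699]
orientation: [-179.9, 0.0, 91.0]
force: [-0.5, 0.5, -0.6]
width: 0.998
grasp_force: 0.0
```

Run:
```python
from workcell import readout, viewer
import cv2,pickle,numpy as np
from h import *
d=pickle.load(open("d0.pkl","rb")); s=viewer.snapshot("scene"); w=viewer.snapshot("wrist")
cv2.imwrite("pics/scene2.png",s["color"][:,:,::-1]); cv2.imwrite("pics/wrist2.png",w["color"][:,:,::-1])
a=d["scene"]["color"][170:380,95:300].astype(int); b=s["color"][170:380,95:300].astype(int)
print((abs(a-b).max(2)>40).sum()); print(readout.observe()["ee_pos"])
g=s["color"].max(2).astype(int); print(g[306:334,215].tolist())
for n,k in(("scene",s),): print(bar(k["color"],(180,288,252,342),hi=128)[0])
```

```text
21622
[0.48254047 0.28693432 0.36989005]
[96, 96, 96, 97, 97, 97, 96, 98, 99, 99, 99, 99, 99, 100, 99, 99, 99, 99, 100, 100, 100, 102, 101, 101, 102, 101, 103, 102]
(215.5, 314.5)
```

View pics/wrist2.png

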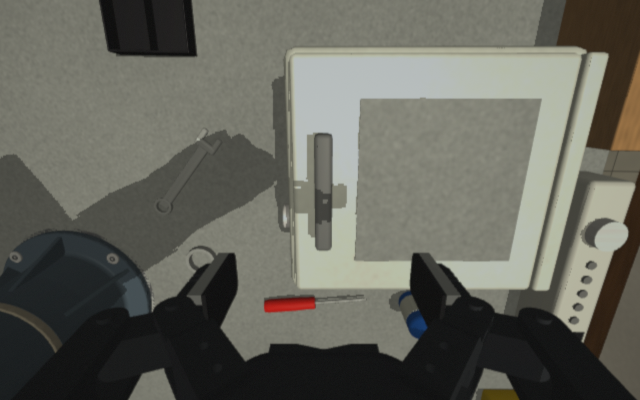

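The bar spans rows 133–250, 117 px, as it did before at the same camera height. The lid is back at 0 and nothing is being touched.

```bash
python3 -c "
from workcell import order
print(order.job_done())"
```

```text
the job is handed in; nothing more can be done
None
```

The washer lid is caught: a gentle tug lifted it about 5 mm before the catch held (up to about 16 N read at the wrist), so I lowered it shut without pressing, let go and handed the job in at about 7 s, never touching the spin dryer.

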